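# Put the loose seed jars away in the empty sample case

### The arm

A 7-joint arm with a two-finger parallel gripper is mounted at the origin on the work surface. World frame = base frame: x ahead of the robot, y to its left, z up, the work surface at z = 0. Lengths are in m, angles in rad, forces in N, time in s.
With the tool pointing down it reaches from about 0.425 to 0.925 m from the base axis. Payload 6.8 kg.
Tool frame: the origin (TCP) lies between the finger pads; the fingertips stand r.tips_ahead ahead of it and the grasp point (between the pads) lies 5 mm behind it (r.tips_ahead is the distance from the TCP to the fingertips, in m); z points along the fingers, y is the line along which they close (so a half turn about z gives the same grasp; the last joint's range is limited). The gripper opens to 85 mm and grips with 20 to 120 N. Pads are 22 mm wide; open, the fingers measure 114 mm over their backs; the gripper's body (76 mm by 85 mm) begins 54 mm behind the grasp point. The pads swing forward as they close: fully open they stand 13 mm farther back than shut.
Start: joints at [-1.265, 0.477, 0.022, 1.555, -0.011, 1.109, -0.083], TCP at [0.271, 0.618, 0.245] pointing down, gripper open.
Joint ranges: [-2.96, 2.96], [-0.34, 2.1], [-1.41, 1.46], [0.24, 2.44], [-1.37, 4.51], [0.17, 1.92], [-2.96, 2.96]. Speed limits (rad/s): [2.39, 2.39, 3.14, 3.14, 3.14, 3.14, 3.14].

### API

Orientations are given as a rotation vector (axis times angle).
In Python, from bench import r gives the robot as it stands.
- The arm moves only by the tool move_arm, never from a script. Its argument "rows" is one flat list of numbers, 4 for each row, row after row: the shift along the tool's x, y, z in cm, then the turn about the tool's z in degrees. In form: [tx, ty, tz, twist, tx, ty, tz, twist, ...]. A call has 1 to 10 rows; each row is the pose to reach, as a shift and turn from the pose commanded when the call began, along the tool's axes at that moment; what a row does not reach only later rows make up. A row lasts 1/8 s, in which the tool goes at most 62.5 mm and 10.7 degrees, less where a joint would pass 70% of its speed; a pose out of reach is approached as far as the arm can. A call with a gripper value outside its range is refused whole. "fingers" is the opening, from 0 (shut) to 1 (fully open), set as the call begins (left out, the last holds). The fingers move at their own pace and stop on an object; "newtons" is the grip in N (left out, the last holds). Time passes only in rows, so rows that repeat a pose let the fingers close. It gives the time, the measured TCP pose, the force, the opening and the grip force at its end, in the units of the state.
- r.get_obs(): the state, without advancing time (a new reading comes with each control period).
- r.grab_frame(name): name is "side" or "top"; returns the picture (384x512x3 uint8, blue, green, red); there is no depth.
- r.camera_params(name): a dict with "fx", "fy", "cx", "cy" (pixels), "k1" (the pictures are not rectified: a ray, as slopes to the right and down, at radius r is drawn at 1 + k1 r^2 times it, then the intrinsics apply), "world_from_camera" (4x4, takes a point from camera to world coordinates). Camera axes: x right, y down, z forward; pixel columns grow to the right and rows downward; lengths in m; the calibration is good to about 2 mm. A picture is of the moment at which its call begins. camera_params takes no time and is no camera call.
- r.hand_in(): hands the job in; it is judged then, once.
The state is a dict: "clock": time; "joints": joint angles; "qvel": joint speeds; "tau": joint torques, N m; "tcp_pos": TCP position; "orientation": TCP orientation; "contact_force": force on the tool from outside, world axes, zero at the start; "moment": the same for the moment, N m; "grip_width": finger opening in m; "gripper_force": force on a finger pad.
Only numpy, scipy, OpenCV 4.12 (cv2) and the standard library are available. Lean on these libraries where they do the work, as an engineer would, in place of code of your own. Each camera call takes 0.05 s, during which the arm holds its last target. There are 200 camera calls.

### The job

Find out which of the two sample cases is still empty and lever its lid up with the blade of the opening knife, not with the gripper. Stand all the loose jars upright inside it, shut its lid fully again, and hang the knife by its eye on the peg of the tool stand. Keep the full case shut and leave the other things on the bench where they are.

Things in the scene. Friction and masses are not known exactly. Their poses are not given: they have to be found in the camera images.
- case_a: white sample case, fixed to the bench, 104 mm deep (its x), 204 mm wide (its y), walls 4 mm thick and 74 mm high, floor 4 mm thick; origin at the centre of its underside, x pointing away from its front. The lid is hinged along the top of the far (+x) wall. The middle of the front (-x) wall has a notch 70 mm wide, open from 54 mm height to the lid at 74 mm, where a blade can go in under the lid.
- case_b: a second sample case just like case_a
- lid_a (a joint): angle of case_a's clear flat lid (110 mm from hinge to front edge, 204 mm wide, 4 mm thick, 80 g, no handle): 0 shut, up to 2.0 rad wide open; a stiff hinge, it stays at whatever angle it is left
- lid_b (a joint): the same for case_b's lid
- hinge_a (a point): middle of case_a's lid hinge, on the top of the far wall, 52 mm behind and 74 mm above case_a's origin; the underside of the lid turns about the y line through it
- hinge_b (a point): the same for case_b
- stock_row: three jars, like the loose ones, standing in a row that fills one of the two cases (to be seen through its lid); origin at the bottom of the middle jar, at the middle of the case. The case without it is the empty one (only a flat paper liner in it).
- jar_0: loose squat glass jar with dark contents: body 50 mm across and 44 mm high, on it a white cap 34 mm across and 18 mm high (62 mm in all), 80 g; origin at the centre of its underside, z up. May be absent.
- jar_1: loose squat glass jar with dark contents: body 50 mm across and 44 mm high, on it a white cap 34 mm across and 18 mm high (62 mm in all), 80 g; origin at the centre of its underside, z up. May be absent.
- jar_2: loose squat glass jar with dark contents: body 50 mm across and 44 mm high, on it a white cap 34 mm across and 18 mm high (62 mm in all), 80 g; origin at the centre of its underside, z up. May be absent.
- knife: opening knife, lying flat: wooden handle 76 mm long (x), 20 mm wide, 12 mm thick; steel blade 28 mm wide, 3 mm thick, reaching from the handle to x = 123 mm; square eye plate 36 x 36 x 5 mm behind the handle with a 22 mm hole centred at x = -56 mm; blade and eye lie at half the handle's thickness (z = 6 mm). Origin at the underside of the handle's middle, x towards the blade tip, z up. 70 g
- knife_eye (a point): centre of the hole in the knife's eye plate
- knife_tip (a point): middle of the blade's tip
- stand: fixed tool stand: grey foot, dark post 276 mm high whose front faces the stand's -x; origin on the bench below the peg's root, in the plane of the post's front face
- peg: round steel peg 9 mm thick on the front of the post, sloping up and outwards at 45 degrees; origin at its root on the post's front face, 250 mm above the bench; its z runs along the peg to the tip at 54 mm
- tape: yellow roll of tape lying flat, 90 mm across, 30 mm high, to be left alone; origin at the centre of its underside
- dish: clear shallow dish, 72 mm across, 14 mm high, among the loose jars, to be left alone; origin at the centre of its underside
- spray: blue bottle, 64 mm across, 170 mm high, to be left alone; origin at the centre of its underside
- beaker: white open beaker, 70 mm across, 80 mm high, to be left alone; origin at the centre of its underside
- brush: brush 170 mm long lying behind the cases, to be left alone; origin at the underside of its middle
- big_cap: white screw cap lying flat, 64 mm across, 18 mm high, to be left alone; origin at the centre of its underside
- label_block: pad of paper labels 50 x 75 x 20 mm, to be left alone; origin at the centre of its underside

How it is judged:
On the way, in this order (a step that is already met when the one before it is completed fails the run):
1. the lid of the empty case is levered up by more than 0.3 rad with the knife touching that case and the fingers not (((horizontal distance between stock_row and case_b below 0.05 m and (value of joint lid_a above 0.3 rad and contact force between knife and case_a above 0.1 N and contact force between the fingers and case_a below 0.1 N)) or (horizontal distance between stock_row and case_a below 0.05 m and (value of joint lid_b above 0.3 rad and contact force between knife and case_b above 0.1 N and contact force between the fingers and case_b below 0.1 N)))), for 0.1 s.
2. all the loose jars stand upright inside the empty case (((horizontal distance between stock_row and case_b below 0.05 m and x of jar_0 in the frame of case_a between -0.05 and 0.05 m and y of jar_0 in the frame of case_a between -0.1 and 0.1 m and z of each of jar_0, jar_1, jar_2 in the frame of case_a below 0.012 m and angle between each of jar_0, jar_1, jar_2's own z axis and vertical below 0.2 rad and linear speed of each of jar_0, jar_1, jar_2 below 0.03 m/s and x of jar_1 in the frame of case_a between -0.05 and 0.05 m and y of jar_1 in the frame of case_a between -0.1 and 0.1 m and x of jar_2 in the frame of case_a between -0.05 and 0.05 m and y of jar_2 in the frame of case_a between -0.1 and 0.1 m) or (horizontal distance between stock_row and case_a below 0.05 m and x of jar_0 in the frame of case_b between -0.05 and 0.05 m and y of jar_0 in the frame of case_b between -0.1 and 0.1 m and z of each of jar_0, jar_1, jar_2 in the frame of case_b below 0.012 m and angle between each of jar_0, jar_1, jar_2's own z axis and vertical below 0.2 rad and linear speed of each of jar_0, jar_1, jar_2 below 0.03 m/s and x of jar_1 in the frame of case_b between -0.05 and 0.05 m and y of jar_1 in the frame of case_b between -0.1 and 0.1 m and x of jar_2 in the frame of case_b between -0.05 and 0.05 m and y of jar_2 in the frame of case_b between -0.1 and 0.1 m))), for 0.2 s.
At the end, for the whole second after the job is handed in: All loose jars present stand upright (within 0.2 rad), at rest on the floor of the case that was empty; its lid is shut (under 0.06 rad); the knife hangs at rest with the peg through its eye (eye centre within 13 mm of the peg's axis in both directions, between root and tip) (((horizontal distance between stock_row and case_b below 0.05 m and x of jar_0 in the frame of case_a between -0.05 and 0.05 m and y of jar_0 in the frame of case_a between -0.1 and 0.1 m and z of each of jar_0, jar_1, jar_2 in the frame of case_a below 0.012 m and angle between each of jar_0, jar_1, jar_2's own z axis and vertical below 0.2 rad and linear speed of each of jar_0, jar_1, jar_2 below 0.03 m/s and x of jar_1 in the frame of case_a between -0.05 and 0.05 m and y of jar_1 in the frame of case_a between -0.1 and 0.1 m and x of jar_2 in the frame of case_a between -0.05 and 0.05 m and y of jar_2 in the frame of case_a between -0.1 and 0.1 m and value of joint lid_a below 0.06 rad) or (horizontal distance between stock_row and case_a below 0.05 m and x of jar_0 in the frame of case_b between -0.05 and 0.05 m and y of jar_0 in the frame of case_b between -0.1 and 0.1 m and z of each of jar_0, jar_1, jar_2 in the frame of case_b below 0.012 m and angle between each of jar_0, jar_1, jar_2's own z axis and vertical below 0.2 rad and linear speed of each of jar_0, jar_1, jar_2 below 0.03 m/s and x of jar_1 in the frame of case_b between -0.05 and 0.05 m and y of jar_1 in the frame of case_b between -0.1 and 0.1 m and x of jar_2 in the frame of case_b between -0.05 and 0.05 m and y of jar_2 in the frame of case_b between -0.1 and 0.1 m and value of joint lid_b below 0.06 rad)) and x of knife_eye in the frame of peg between -0.013 and 0.013 m and y of knife_eye in the frame of peg between -0.013 and 0.013 m and z of knife_eye in the frame of peg between -0.005 and 0.05 m and linear speed of knife below 0.05 m/s); the robot touches nothing.
It fails at once if the lid of the full case is opened (more than 0.12 rad) ((horizontal distance between stock_row and case_a below 0.05 m and value of joint lid_a above 0.12 rad) or (horizontal distance between stock_row and case_b below 0.05 m and value of joint lid_b above 0.12 rad)).
It fails at once if the gripper's fingers open the empty case (touch it while its lid is only 0.03 to 0.3 rad open and loose jars are still outside) ((contact force between the fingers and case_a above 1 N and value of joint lid_a between 0.03 and 0.3 rad and horizontal distance between any of jar_0, jar_1, jar_2 and case_a above 0.12 m) or (contact force between the fingers and case_b above 1 N and value of joint lid_b between 0.03 and 0.3 rad and horizontal distance between any of jar_0, jar_1, jar_2 and case_b above 0.12 m)).
It fails at once if another thing on the bench is moved more than 50 mm (distance of any of tape, dish, spray, beaker, brush, big_cap, label_block from where it was at the start of the episode above 0.05 m).
Of jar_0, jar_1, jar_2 only 2 to 3 are there at a start; the rules pass over those that are not, and their reading is None.
At some moment in a run one of jar_0, jar_1, jar_2 may be knocked a few centimetres aside while the robot is not near it.
Once in a run the grip may slacken for a moment while it holds something.
It also fails if it takes over 210 s, if anything falls off the work surface, if the arm or the gripper's body presses on something with over 40 N, if the wrist force passes 120 N, or if a joint passes its speed limit or range.

## Working session

There is one attempt and no reset: what is moved stays moved. The work goes in short steps, Python scripts to look and compute and a tool call to move; the robot and the scene stay as the last step left them, time stands still between calls to the robot, and variables do not carry over. Pictures are saved under pics/ and viewed, at most 14 in all, crops included, and the job is handed in when it is done.

Besides the shell and the picture viewer there is one more tool, called after ">>>" as name(argument=value, ...) on one line, values as JSON. move_arm: Moves the arm, as the interface text tells. Its arguments: {"type":"object","properties":{"rows":{"type":"array"},"fingers":{"type":"number"},"newtons":{"type":"number"}},"required":["rows"]}

```bash
mkdir -p pics
cat > h.py <<'E'
import numpy as np, cv2
from bench import r
from scipy.spatial.transform import Rotation as R
def snap(n,f,crop=None,s=1):
    im=r.grab_frame(n)
    cv2.imwrite('pics/raw_'+f,im)
    if crop: x0,y0,x1,y1=crop; im=im[y0:y1,x0:x1]
    cv2.imwrite('pics/'+f,cv2.resize(im,None,fx=s,fy=s,interpolation=cv2.INTER_CUBIC))
def und(n,u,v):
    p=r.camera_params(n); x=(u-p['cx'])/p['fx']; y=(v-p['cy'])/p['fy']
    rd=np.hypot(x,y); q=rd
    for _ in range(30): q=rd/(1+p['k1']*q*q)
    k=q/rd if rd>0 else 1
    return np.array([x*k,y*k,1.]),np.array(p['world_from_camera'])
def P(n,u,v,z):
    d,T=und(n,u,v); d=T[:3,:3]@d; o=T[:3,3]
    return o+d*(z-o[2])/d[2]
def proj(n,X):
    p=r.camera_params(n); T=np.array(p['world_from_camera']); c=T[:3,:3].T@(np.array(X)-T[:3,3])
    x,y=c[0]/c[2],c[1]/c[2]; k=1+p['k1']*(x*x+y*y)
    return np.array([p['fx']*x*k+p['cx'],p['fy']*y*k+p['cy']])
def tool(target):
    "shift in cm in tool axes from the current pose"
    o=r.get_obs(); return (R.from_rotvec(o['orientation']).inv().apply(np.array(target)-o['tcp_pos'])*100).round(2)
E
python3 - <<'E'
from h import *
o=r.get_obs(); print(o, r.tips_ahead); print(R.from_rotvec(o['orientation']).as_matrix().round(3))
for n in('top','side'):
    print(r.camera_params(n)); 
snap('top','t1.png',s=1.56); snap('side','s1.png',s=1.56)
E
```

```text
{'clock': 0.0, 'joints': array([-1.26508896,  0.47779606,  0.02232436,  1.55648159, -0.01150953,
        1.10929567, -0.08308065]), 'qvel': array([-7.71397779e-05, -2.39352351e-05, -2.81558799e-05,  6.77653545e-04,
       -2.51461622e-04, -1.94647470e-03, -6.58248825e-05]), 'tau': array([-1.05643112e-04, -5.96445143e+01,  1.60784427e+00, -2.81204867e+01,
        1.24802714e-02,  9.29331552e-03,  1.13527483e-05]), 'tcp_pos': array([0.27118437, 0.61749359, 0.24431538]), 'orientation': array([-6.45248727e-01, -3.07434832e+00,  2.88145620e-03]), 'contact_force': array([ 0.32879841,  0.03447033, -0.07732094]), 'moment': array([-0.01833001, -0.03514342,  0.05848147]), 'gripper_force': 0.0, 'grip_width': 0.0850783274780283} 0.014
[[-0.916  0.402 -0.001]
 [ 0.402  0.916 -0.002]
 [-0.    -0.002 -1.   ]]
{'fx': 461.23674102537655, 'fy': 461.23674102537655, 'cx': 255.47047664066687, 'cy': 198.34402813469157, 'k1': -0.03543841420660701, 'world_from_camera': array([[-0.02491262, -0.98920604,  0.14439795,  0.3639909 ],
       [-0.99959758,  0.02660922,  0.00982983,  0.01332122],
       [-0.01356604, -0.14409495, -0.98947087,  1.42589564],
       [ 0.        ,  0.        ,  0.        ,  1.        ]])}
{'fx': 351.73012213486135, 'fy': 351.73012213486135, 'cx': 254.5502952258017, 'cy': 194.9039170434014, 'k1': -0.031753728221365796, 'world_from_camera': array([[ 8.45773840e-01, -3.69919082e-01,  3.84482098e-01,
         1.27912946e-01],
       [-5.33541448e-01, -5.86893505e-01,  6.09007010e-01,
        -6.76183729e-01],
       [ 3.66732410e-04, -7.20219333e-01, -6.93746336e-01,
         9.20307086e-01],
       [ 0.00000000e+00,  0.00000000e+00,  0.00000000e+00,
         1.00000000e+00]])}
```

View pics/t1.png

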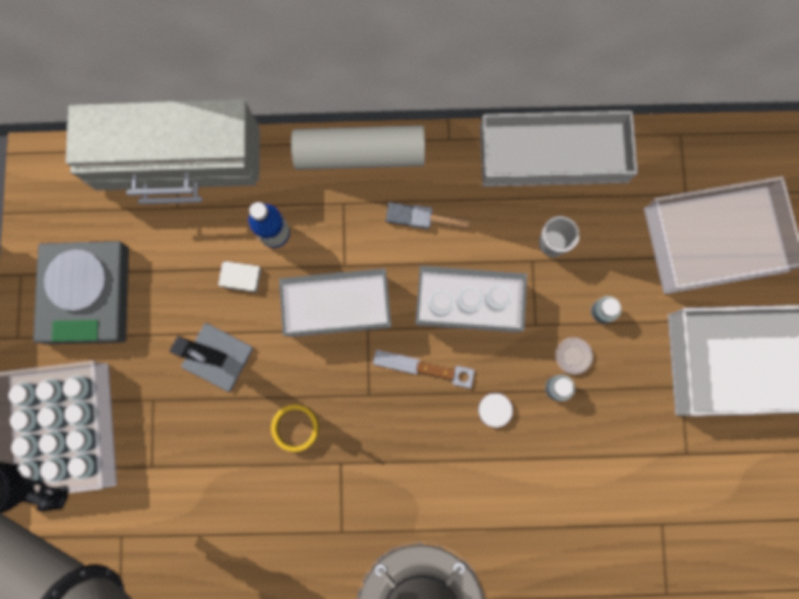

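View pics/s1.png

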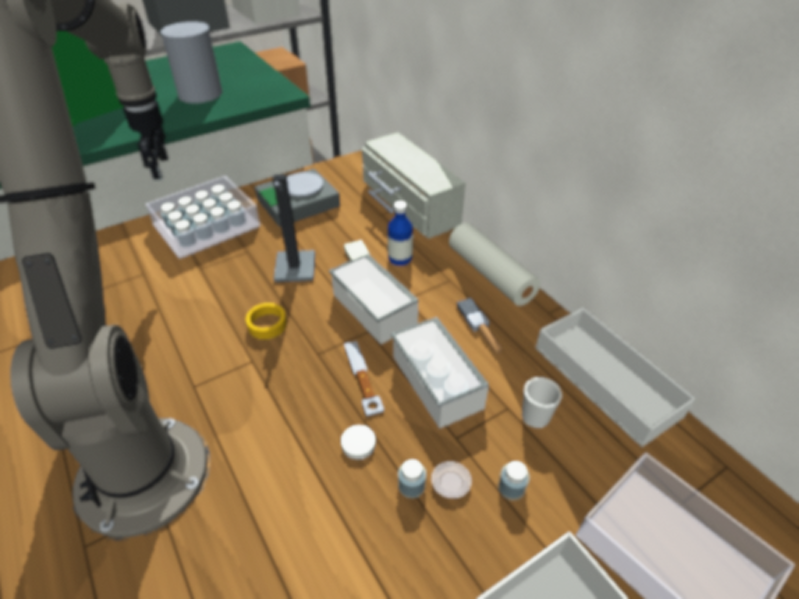

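The two pictures show two loose jars (top view about (607,309) and (561,387) in the 1.56x picture) and an empty left case at (335,302). The right case holds the stock row, the knife lies in front at (425,370), and the stand is at (210,355). Next, enlarged crops.

Run:
```python
import cv2,numpy as np
t=cv2.imread('pics/raw_t1.png'); s=cv2.imread('pics/raw_s1.png')
def c(i,x0,y0,w,h,k): return cv2.resize(i[y0:y0+h,x0:x0+w],(w*k,h*k),interpolation=cv2.INTER_CUBIC)
cv2.imwrite('pics/c1.png',c(t,100,165,250,125,3)) 
cv2.imwrite('pics/c2.png',np.hstack([c(s,165,105,65,80,6),c(t,100,200,65,80,6)]))
```

```text
(no output)
```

View pics/c1.png

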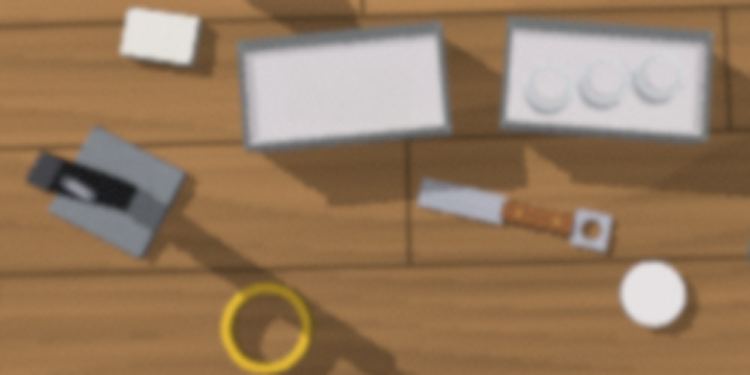

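View pics/c2.png

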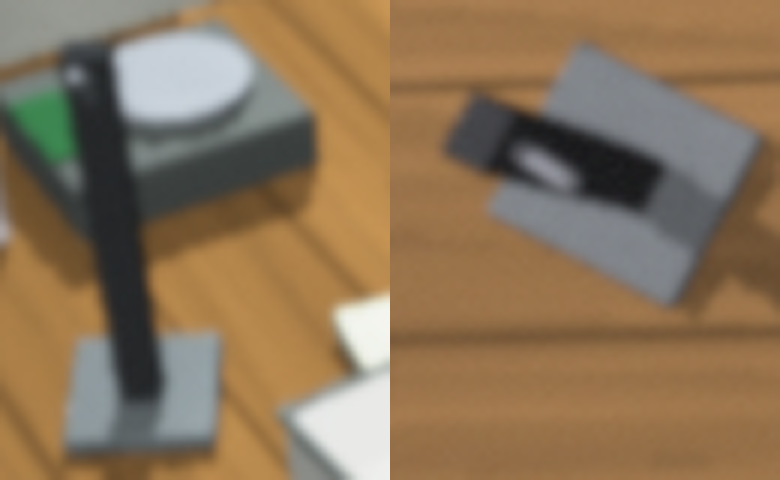

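Crop 1 gives the knife tip at about (421,191), the eye at (592,229), and the left lid corners at (238,42), (441,24), (451,130), (247,147). Crop 2 gives the peg from about (515,150) to (577,186) in the top half, and the foot corners.

Run:
```python
from h import *
np.set_printoptions(precision=4,suppress=True)
C=lambda X,Y,z:P('top',100+X/3,165+Y/3,z)
D=lambda X,Y,z:P('top',100+(X-390)/6,200+Y/6,z)
tip=C(421,191,.006);eye=C(592,229,.006);h1=C(503,211,.012);h2=C(572,225,.012)
print('knife',tip,eye,np.linalg.norm(tip-eye),(h1+h2)/2,np.linalg.norm(h1-h2)); d=tip-eye;print('yaw',np.degrees(np.arctan2(d[1],d[0])), 'origin',eye+d*56/179)
for n,q in(('L',[(238,42),(441,24),(451,130),(247,147)]),('R',[(508,18),(712,33),(706,141),(500,127)])):
    q=[C(*a,.078) for a in q]; print(n,np.mean(q,0),[np.linalg.norm(q[i]-q[i-1]).round(4) for i in range(4)])
    a=q[0]-q[3]+q[1]-q[2]; b=q[0]-q[1]+q[3]-q[2]; print(np.degrees(np.arctan2(a[1],a[0])),np.degrees(np.arctan2(-b[0],b[1])))
f=[D(*a,.012) for a in[(583,42),(765,140),(675,305),(490,210)]]
print('foot',np.mean(f,0),[np.linalg.norm(f[i]-f[i-1]).round(4) for i in range(4)])
a=f[0]-f[1]+f[3]-f[2];print('yaw',np.degrees(np.arctan2(a[1],a[0])))
t=[D(*a,.276) for a in[(508,110),(490,172),(475,92),(445,155)]]; print('posttop',t)
S=lambda X,Y,z:P('side',165+X/6,105+Y/6,z)
print('pegtop',D(518,150,.252),D(575,186,.286), 'side tip',S(72,72,.288))
print('pegproj tip', )
for u,v in((608,308),(562,388)): print('jar',P('top',u/1.5625,v/1.5625,.062))
for u,v in((516,470),(412,469)): print('jarS',P('side',u/1.5625,v/1.5625,.062))
```

```text
knife [0.478  0.0764 0.006 ] [ 0.4345 -0.0976  0.006 ] 0.17942890440619455 [ 0.4469 -0.042   0.012 ] 0.07167640688366582
yaw 75.97935985747749 origin [ 0.4481 -0.0432  0.006 ]
L [0.5785 0.1471 0.078 ] [np.float64(0.1056), np.float64(0.2026), np.float64(0.1065), np.float64(0.2012)]
4.38939769912063 3.420102709188209
R [ 0.5775 -0.1118  0.078 ] [np.float64(0.1093), np.float64(0.2025), np.float64(0.1079), np.float64(0.2021)]
-5.9046673098899225 -5.65176156858471
foot [0.4845 0.387  0.012 ] [np.float64(0.098), np.float64(0.109), np.float64(0.0952), np.float64(0.1088)]
yaw 61.42064516263287
posttop [array([0.4901, 0.3684, 0.276 ]), array([0.4642, 0.3756, 0.276 ]), array([0.4981, 0.3826, 0.276 ]), array([0.4718, 0.3948, 0.276 ])]
pegtop [0.4754 0.3712 0.252 ] [0.4566 0.3367 0.286 ] side tip [0.4591 0.3394 0.288 ]
pegproj tip
jar [ 0.556  -0.3723  0.062 ]
jar [ 0.4064 -0.2757  0.062 ]
jarS [ 0.5568 -0.3784  0.062 ]
jarS [ 0.4066 -0.281   0.062 ]
```

>>> move_arm(rows=[0, 0, -6, -4, -3, -3.7, -10, -12, -6.5, -8.1, -10, -21, -10, -12.5, -10, -30, -13.5, -16.9, -10, -39, -17, -21.3, -10, -48, -20.5, -25.6, -10, -57, -24, -30, -10, -66, -27.5, -34.4, -10, -75, -31, -38.8, -10, -84], fingers=0.6, newtons=40)

```text
clock: 1.35
tcp_pos: [0.3991, 0.1367, 0.3452]
orientation: [-1.582, 2.714, 0.0]
contact_force: [0.4, -0.7, 0.3]
grip_width: 0.0514
gripper_force: 0.0
```

```bash
cat >> h.py <<'E'
def st(t=None):
    o=r.get_obs(); M=R.from_rotvec(o['orientation']).as_matrix()
    print('t',round(o['clock'],2),'tcp',o['tcp_pos'].round(4),'xyaw',np.degrees(np.arctan2(M[1,0],M[0,0])).round(2),'tilt',np.degrees(np.arccos(-M[2,2])).round(2),'j',np.degrees(o['joints']).round(0),'F',o['contact_force'].round(1),'w',o['grip_width'].round(4),'gf',round(o['gripper_force'],1))
    if t is not None: print('shift cm',tool(t))
E
python3 -c "
from h import *
st([.4475,-.0427,.12])"
```

```text
Traceback (most recent call last):
  File "h.py", line 27, in st
    print('t',round(o['clock'],2),'tcp',o['tcp_pos'].round(4),'xyaw',np.degrees(np.arctan2(M[1,0],M[0,0])).round(2),'tilt',np.degrees(np.arccos(-M[2,2])).round(2),'j',np.degrees(o['joints']).round(0),'F',o['contact_force'].round(1),'w',o['grip_width'].round(4),'gf',round(o['gripper_force'],1))
                                                                                                                                                                                                                                            ^^^^^^^^^^^^^^^^^^^^^
AttributeError: 'float' object has no attribute 'round'
```

```bash
sed -i "s/o\['grip_width'\].round(4)/round(o['grip_width'],4)/" h.py; python3 -c "
from h import *
st([.4475,-.0427,.12])"
```

```text
t 1.35 tcp [0.3991 0.1367 0.3452] xyaw -119.52 tilt 0.01 j [-39.  -3.  11. 114.   1.  69. 122.] F [ 0.4 -0.7  0.3] w 0.0514 gf 0.0
shift cm [ 13.23 -13.05  22.52]
```

>>> move_arm(rows=[3.3, -3.3, 5, -4, 6.6, -6.6, 10, -8, 10, -10, 15, -12, 13.23, -13.05, 20, -14, 13.23, -13.05, 25, -14, 13.23, -13.05, 25, -14])

```text
clock: 2.1
tcp_pos: [0.4432, -0.0425, 0.0921]
orientation: [1.887, -2.502, -0.007]
contact_force: [-0.1, -0.4, 0.9]
grip_width: 0.0514
gripper_force: 0.0
```

```bash
python3 -c "
from h import *
st([.4475,-.0427,.017]); snap('side','s2.png',(180,180,300,300),5)"
```

```text
t 2.1 tcp [ 0.4432 -0.0425  0.0921] xyaw -105.97 tilt 0.52 j [-14.  20.  14. 127.  -8.  34. 169.] F [-0.1 -0.4  0.9] w 0.0514 gf 0.0
shift cm [-0.12 -0.48  7.51]
```

View pics/s2.png

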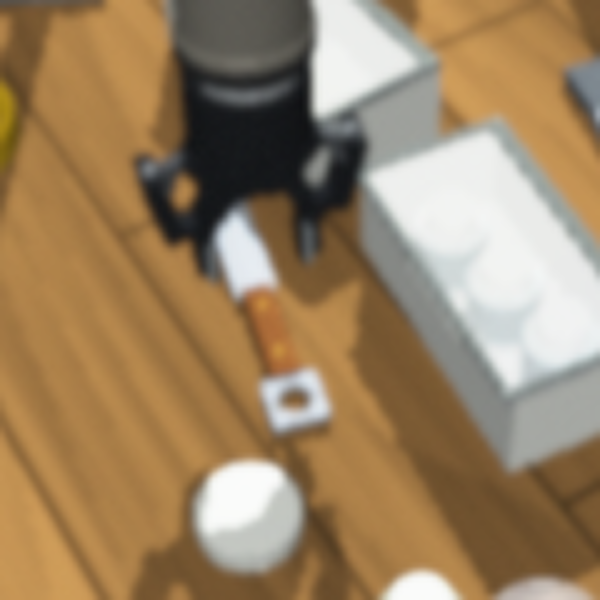

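The knife lies under the gripper, with its handle in line between the fingers. Joint 7 is at its limit, so I'll turn back slightly before going down.

>>> move_arm(rows=[0, 0, 0, 5, 0, 0, 0, 5, 0, 0, 3, 5, 0, 0, 3, 5])

```text
clock: 2.65
tcp_pos: [0.4463, -0.04, 0.0657]
orientation: [1.788, -2.582, -0.001]
contact_force: [0.2, -0.7, 0.4]
grip_width: 0.0514
gripper_force: 0.0
```

```bash
python3 -c "
from h import *
st([.4475,-.0427,.017])"
```

```text
t 2.65 tcp [ 0.4463 -0.04    0.0657] xyaw -110.59 tilt 0.06 j [-14.  23.  13. 128. -10.  30. 166.] F [ 0.2 -0.7  0.4] w 0.0514 gf 0.0
shift cm [ 0.21 -0.22  4.87]
```

>>> move_arm(rows=[0.2, -0.2, 2, -2, 0.2, -0.2, 4, -2, 0.2, -0.2, 4.8, -2, 0.2, -0.2, 4.8, -2])

```text
clock: 3.15
tcp_pos: [0.4481, -0.0433, 0.018]
orientation: [-1.83, 2.554, -0.0]
contact_force: [-0.8, 0.2, -0.1]
grip_width: 0.0514
gripper_force: 0.0
```

>>> move_arm(rows=[0, 0, 0, 0, 0, 0, 0, 0, 0, 0, 0, 0, 0, 0, 0, 0, 0, 0, 0, 0, 0, 0, 0, 0], fingers=0, newtons=60)

```text
clock: 3.9
tcp_pos: [0.4485, -0.0434, 0.0184]
orientation: [-1.828, 2.553, -0.001]
contact_force: [-1.5, 0.5, 9.2]
grip_width: 0.0181
gripper_force: 57.2
```

```bash
python3 -c "
from h import *
st([.4475,-.0427,.017])"
```

```text
t 3.9 tcp [ 0.4485 -0.0434  0.0184] xyaw -108.78 tilt 0.09 j [ -9.  29.   8. 129.  -9.  23. 168.] F [-1.5  0.5  9.2] w 0.0181 gf 57.2
shift cm [-0.04  0.11  0.14]
```

>>> move_arm(rows=[0, 0, -2, 0, 0, 0, -6, 0, 0, 0, -11, 0, -2, 1.2, -14, 10, -5, 3, -14, 20, -9, 5.2, -14, 30, -13, 7.5, -14, 40, -17, 9.8, -14, 50, -20, 11.5, -14, 60, -21.6, 12.5, -14, 70], newtons=110)

```text
clock: 5.15
tcp_pos: [0.3983, 0.2035, 0.1576]
orientation: [-0.028, 3.141, 0.001]
contact_force: [0.4, 0.1, -0.1]
grip_width: 0.0163
gripper_force: 108.3
```

>>> move_arm(rows=[0, 0, 0, 9, 0, 0, 0, 18, 0, 0, 0, 26, 0, 0, 0, 26, 0, 0, 0, 26])

```text
clock: 5.78
tcp_pos: [0.3989, 0.2013, 0.1574]
orientation: [0.67, 3.069, 0.0]
contact_force: [-0.1, 0.0, -1.5]
grip_width: 0.0161
gripper_force: 108.2
```

```bash
python3 -c "
from h import *
st([.4005,.202,.0764]); 
a=r.grab_frame('top');b=r.grab_frame('side')
c=lambda i,x,y,w,h,k:cv2.resize(i[y:y+h,x:x+w],(w*k,h*k),interpolation=cv2.INTER_CUBIC)
cv2.imwrite('pics/c3.png',np.hstack([c(a,150,150,130,150,3),c(b,180,130,130,150,3)]))"
```

```text
t 5.78 tcp [0.3989 0.2013 0.1574] xyaw 155.36 tilt 0.01 j [-53.  13.  20. 125.  -7.  43.  38.] F [-0.1  0.  -1.5] w 0.0161 gf 108.2
shift cm [-0.11  0.13  8.1 ]
```

View pics/c3.png

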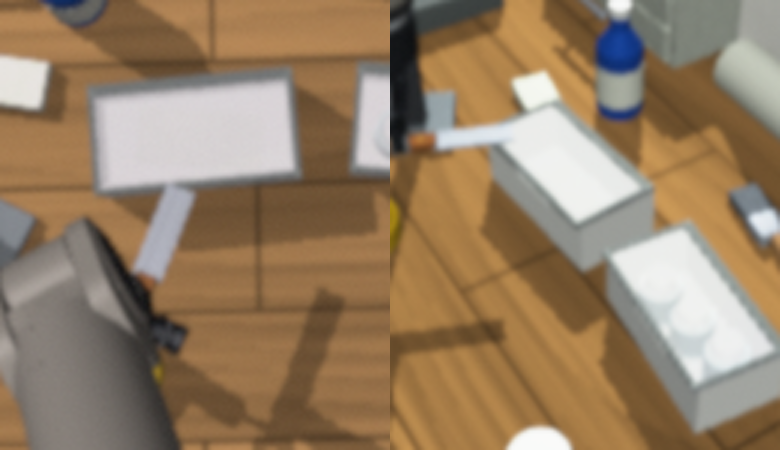

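The knife is held level, with its tip at top (210,212) and side (222,172). I'll triangulate from those.

```bash
cat >> h.py <<'E'
def tri(a,b):
    A=np.zeros((3,3));v=np.zeros(3)
    for n,p in(('top',a),('side',b)):
        d,T=und(n,*p);d=T[:3,:3]@d;d/=np.linalg.norm(d);M=np.eye(3)-np.outer(d,d);A+=M;v+=M@T[:3,3]
    return np.linalg.solve(A,v)
E
python3 -c "
from h import *
t=tri((210,212),(221.7,172.3));print(t)
o=r.get_obs();M=R.from_rotvec(o['orientation']).as_matrix();print('tip in tool',M.T@(t-o['tcp_pos']))
b=P('top',199.3,242.3,.145);print('blade root',b,M.T@(b-o['tcp_pos']))
# expected projections for blade tip at -123mm,z+0.0124
e=o['tcp_pos']+M@[-.123,0,.0124];print(e,proj('top',e),proj('side',e))
"
```

```text
[0.5172215  0.15283484 0.1503774 ]
tip in tool [-0.12761722  0.005476    0.00697958]
blade root [0.4318784 0.1849553 0.145    ] [-0.03666197 -0.001024    0.0123627 ]
[0.51073773 0.14979127 0.14495673] [211.61682739 213.72945692] [219.8705947  174.79582618]
```

>>> move_arm(rows=[0.7, 0, 0, 0, 0.7, 0, 4, 0, 0.7, 0, 7, 0, 0.7, 0, 8.2, 0, 0.7, 0, 8.2, 0])

```text
clock: 6.5
tcp_pos: [0.3924, 0.2041, 0.0751]
orientation: [-0.674, -3.067, 0.002]
contact_force: [-0.1, -0.9, 0.1]
grip_width: 0.0162
gripper_force: 108.7
```

```bash
python3 -c "
from h import *
st()
a=r.grab_frame('top');b=r.grab_frame('side')
c=lambda i,x,y,w,h,k:cv2.resize(i[y:y+h,x:x+w],(w*k,h*k),interpolation=cv2.INTER_CUBIC)
cv2.imwrite('pics/c4.png',np.hstack([c(a,180,170,80,90,5),c(b,190,150,80,90,5)]))"
```

```text
t 6.5 tcp [0.3924 0.2041 0.0751] xyaw 155.2 tilt 0.08 j [-50.  22.  17. 129. -12.  31.  42.] F [-0.1 -0.9  0.1] w 0.0162 gf 108.7
```

View pics/c4.png

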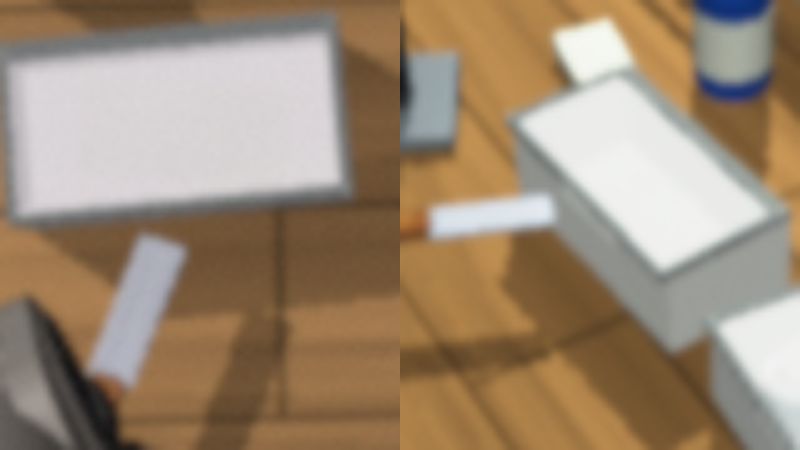

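Tip at top (212.6,218.2) and side (220.6,191.8), just in front of the notch.

```bash
python3 -c "
from h import *
t=tri((212.6,218.2),(220.6,191.8));print(t,proj('top',t),proj('side',t))
print(P('top',212.6,218.2,.063))
for z in(.060,.064,.07): print(z,P('side',220.6,191.8,z))"
```

```text
[0.5083325  0.15521198 0.06232166] [212.79755516 217.66688656] [220.12964075 191.88101062]
[0.50668404 0.15574844 0.063     ]
0.06 [0.51097758 0.15693888 0.06      ]
0.064 [0.50919652 0.15306528 0.064     ]
0.07 [0.50652493 0.14725487 0.07      ]
```

>>> move_arm(rows=[-1.5, 0, 0, 0, -3, 0, 0, 0, -4.2, 0, 0, 0, -5, 0, 0, 0, -5, 0, 0, 0])

```text
clock: 7.22
tcp_pos: [0.4386, 0.1827, 0.0752]
orientation: [0.677, 3.068, -0.0]
contact_force: [0.5, 0.9, -0.4]
grip_width: 0.0157
gripper_force: 108.7
```

```bash
python3 -c "
from h import *
st()"
```

```text
t 7.22 tcp [0.4386 0.1827 0.0752] xyaw 155.12 tilt 0.01 j [-44.  24.  17. 125. -13.  33.  47.] F [ 0.5  0.9 -0.4] w 0.0157 gf 108.7
```

>>> move_arm(rows=[0, 0, -1, 0, 0, 0, -1.8, 0, 0, 0, -2.6, 0, 0, 0, -3.4, 0, 0, 0, -4.2, 0, 0, 0, -5, 0, 0, 0, -5.8, 0, 0, 0, -6.5, 0, 0, 0, -6.5, 0])

```text
clock: 8.35
tcp_pos: [0.4383, 0.1833, 0.1408]
orientation: [0.675, 3.068, 0.001]
contact_force: [0.2, -0.9, -1.6]
grip_width: 0.016
gripper_force: 108.7
```

```bash
python3 -c "
from h import *
st()
a=r.grab_frame('top');b=r.grab_frame('side')
c=lambda i,x,y,w,h,k:cv2.resize(i[y:y+h,x:x+w],(w*k,h*k),interpolation=cv2.INTER_CUBIC)
cv2.imwrite('pics/c5.png',np.hstack([c(a,150,130,130,130,3),c(b,180,120,130,130,3)]))"
```

```text
t 8.35 tcp [0.4383 0.1833 0.1408] xyaw 155.18 tilt 0.05 j [-47.  17.  20. 123.  -9.  41.  44.] F [ 0.2 -0.9 -1.6] w 0.016 gf 108.7
```

View pics/c5.png

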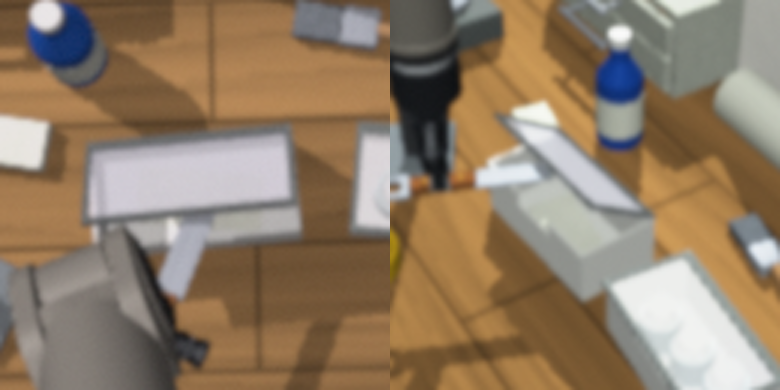

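The lid is up at about 0.6 rad on the blade tip. Now push it over further.

>>> move_arm(rows=[-0.9, 0.4, -1, 0, -1.8, 0.8, -2, 0, -2.7, 1.2, -2.5, 0, -3.6, 1.65, -3, 0, -4.5, 2.1, -3, 0, -5.4, 2.5, -3, 0, -6.3, 2.9, -3, 0, -7.2, 3.3, -3, 0, -8.1, 3.7, -3, 0, -8.9, 4.1, -3, 0])

```text
clock: 9.7
tcp_pos: [0.5367, 0.1829, 0.1702]
orientation: [-0.675, -3.068, 0.0]
contact_force: [-0.7, -0.5, -1.2]
grip_width: 0.0163
gripper_force: 108.7
```

```bash
python3 -c "
from h import *
st()
a=r.grab_frame('top');b=r.grab_frame('side')
c=lambda i,x,y,w,h,k:cv2.resize(i[y:y+h,x:x+w],(w*k,h*k),interpolation=cv2.INTER_CUBIC)
cv2.imwrite('pics/c6.png',np.hstack([c(a,150,130,130,130,3),c(b,180,120,130,130,3)]))"
```

```text
t 9.7 tcp [0.5367 0.1829 0.1702] xyaw 155.18 tilt 0.02 j [-42.  23.  21. 109. -11.  49.  50.] F [-0.7 -0.5 -1.2] w 0.0163 gf 108.7
```

View pics/c6.png

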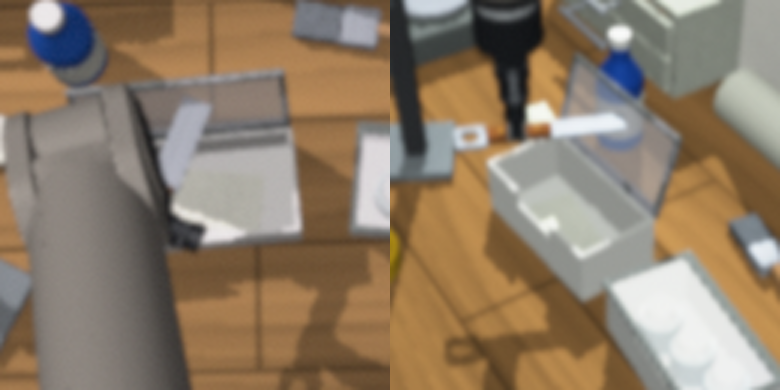

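Lid stands wide open (~1.7 rad), with the knife still level. Withdraw and go to above the peg.

>>> move_arm(rows=[3, 0, 0, 0, 6, 0, -3, 0, 9, 0.5, -8, 0, 11, 1, -13, 10, 12.5, 2, -17.5, 20, 13.5, 3, -19, 30, 14.1, 3.9, -19, 40, 14.1, 3.9, -19, 50, 14.1, 3.9, -19, 60, 14.1, 3.9, -19, 70])

```text
clock: 11.05
tcp_pos: [0.4244, 0.2775, 0.3604]
orientation: [-2.319, -2.12, -0.001]
contact_force: [0.1, 0.5, -0.9]
grip_width: 0.0161
gripper_force: 108.8
```

>>> move_arm(rows=[0, 0, 0, 9, 0, 0, 0, 18, 0, 0, 0, 23.6, 0, 0, 0, 23.6, 0, 0, 0, 23.6])

```text
clock: 11.68
tcp_pos: [0.4244, 0.2776, 0.3604]
orientation: [-2.697, -1.611, -0.0]
contact_force: [-0.8, -0.1, -0.9]
grip_width: 0.0163
gripper_force: 108.8
```

```bash
python3 -c "
from h import *
st([.4248,.2777,.36])
a=r.grab_frame('top');b=r.grab_frame('side')
c=lambda i,x,y,w,h,k:cv2.resize(i[y:y+h,x:x+w],(w*k,h*k),interpolation=cv2.INTER_CUBIC)
cv2.imwrite('pics/c7.png',np.hstack([c(a,80,200,80,80,5),c(b,150,60,80,80,5)]))"
```

```text
t 11.68 tcp [0.4244 0.2776 0.3604] xyaw 61.7 tilt 0.02 j [-64.   5.  27. 104.  -3.  71. -66.] F [-0.8 -0.1 -0.9] w 0.0163 gf 108.8
shift cm [0.03 0.03 0.04]
```

View pics/c7.png

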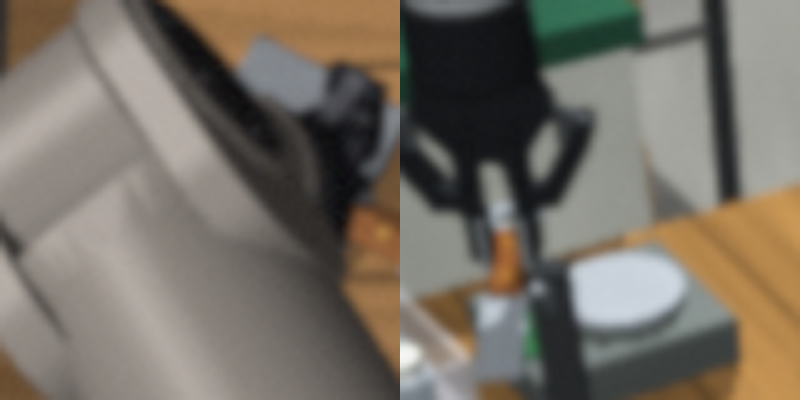

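The top view is blocked by the arm. In the side view the eye plate shows at about (503,215) in the crop, and the peg tip at (537,287). I'll enlarge that with the model points overlaid.

```bash
python3 -c "
from h import *
o=r.get_obs();M=R.from_rotvec(o['orientation']).as_matrix();T=o['tcp_pos']
b=r.grab_frame('side');x0,y0,k=150,80,12
c=cv2.resize(b[y0:y0+50,x0:x0+50],None,fx=k,fy=k,interpolation=cv2.INTER_CUBIC)
for q in ([.0535,-.002,.0124],[-.1255,.0044,.0124]):
    print(proj('side',T+M@q),T+M@q)
e=T+M@[.0535,-.002,.0124]
for dx,dy in((.018,.018),(.018,-.018),(-.018,.018),(-.018,-.018)):
    p=proj('side',T+M@[.0535+dx,-.002+dy,.0124]); cv2.circle(c,(int((p[0]-x0+.5)*k),int((p[1]-y0+.5)*k)),3,(0,0,255),-1)
for s in (0,.054):
    p=proj('side',np.array([.4755,.3715,.25])+s*.7071*np.array([-.476,-.88,1]));print(p);cv2.circle(c,(int((p[0]-x0+.5)*k),int((p[1]-y0+.5)*k)),3,(0,255,0),-1)
cv2.imwrite('pics/c8.png',c)"
```

```text
[172.73709558 103.72209334] [0.44808924 0.32566972 0.34790884]
[168.66689819 135.20399947] [0.36875121 0.16508505 0.34789188]
[179.3282094  120.97464955]
[176.67907994 117.30917156]
```

View pics/c8.png

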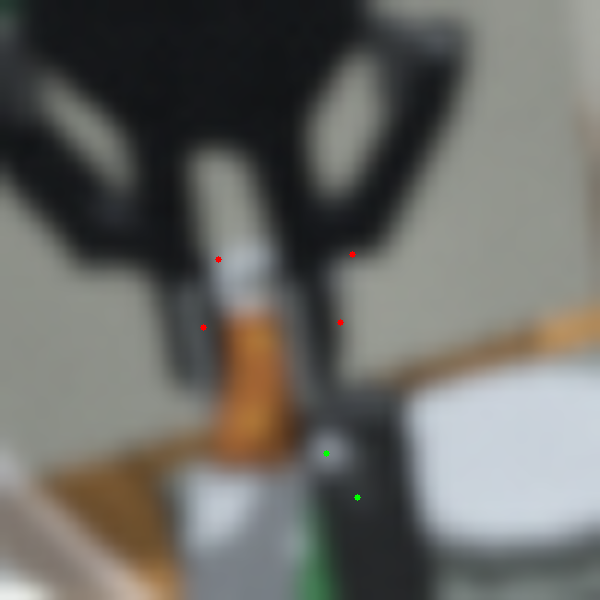

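>>> move_arm(rows=[0.6, 0.45, 0, 0, 1.2, 0.45, 1.5, 0, 1.2, 0.45, 3, 0, 1.2, 0.45, 4.3, 0, 1.2, 0.45, 4.3, 0, 1.2, 0.45, 4.3, 0])

```text
clock: 12.58
tcp_pos: [0.4342, 0.2861, 0.3175]
orientation: [-2.699, -1.608, -0.0]
contact_force: [-1.1, 0.4, -1.3]
grip_width: 0.0161
gripper_force: 108.7
```

```bash
python3 -c "
from h import *
st()
o=r.get_obs();M=R.from_rotvec(o['orientation']).as_matrix();T=o['tcp_pos']
b=r.grab_frame('side');x0,y0,k=155,90,15
c=cv2.resize(b[y0:y0+40,x0:x0+45],None,fx=k,fy=k,interpolation=cv2.INTER_CUBIC)
f=lambda p:(int((p[0]-x0+.5)*k),int((p[1]-y0+.5)*k))
print(f(proj('side',T+M@[.055,-.002,.0124])), 'peg tip seen before', f((176.9,116.7)))
cv2.imwrite('pics/c9.png',c)"
```

```text
t 12.57 tcp [0.4342 0.2861 0.3175] xyaw 61.59 tilt 0.02 j [-64.   9.  27. 106.  -4.  66. -64.] F [-1.1  0.4 -1.3] w 0.0161 gf 108.7
(331, 354) peg tip seen before (336, 408)
```

View pics/c9.png

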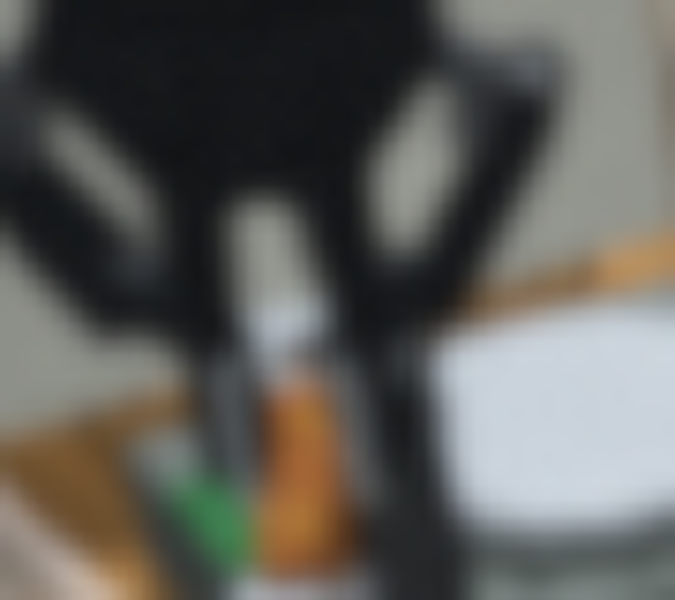

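The handle is centred at about x=303 and the eye plate sits at y 305–375, with the peg tip hidden behind the handle. Two views are left, so I'll read pixel values numerically.

```bash
python3 -c "
from h import *
b=r.grab_frame('side').astype(int)
o=r.get_obs();M=R.from_rotvec(o['orientation']).as_matrix();T=o['tcp_pos']
for q in([.055,0,.0124],[.066,0,.0124],[.044,0,.0124],[.055,.011,.0124],[.055,-.011,.0124],[.073,-.018,.0124],[.037,-.018,.0124],[.073,.018,.0124],[.037,.018,.0124]): print(q,proj('side',T+M@q).round(1))
print('      ',list(range(164,188)))
for y in range(104,132): print(y,' '.join('%3d%s'%(b[y,x].mean(),'o' if b[y,x,2]-b[y,x,0]>40 else ' ') for x in range(164,188)))
"
```

```text
[0.055, 0, 0.0124] [177.2 113. ]
[0.066, 0, 0.0124] [177.5 111.2]
[0.044, 0, 0.0124] [176.9 114.7]
[0.055, 0.011, 0.0124] [180.5 112.8]
[0.055, -0.011, 0.0124] [173.9 113.1]
[0.073, -0.018, 0.0124] [172.3 110.4]
[0.037, -0.018, 0.0124] [171.2 116. ]
[0.073, 0.018, 0.0124] [183.1 110. ]
[0.037, 0.018, 0.0124] [182.2 115.6]
       [164, 165, 166, 167, 168, 169, 170, 171, 172, 173, 174, 175, 176, 177, 178, 179, 180, 181, 182, 183, 184, 185, 186, 187]
104  93   66   38   25   24   44   81  112  125  116   87   52   30   23   28   60  105  133  134  109   68   37   27   34 
105  80   63   38   25   25   47   87  123  141  135  108   68   37   24   26   49   88  113  112   86   51   30   29   48 
106  68   58   37   25   24   43   82  122  143  143  123   84   45   26   23   38   62   80   80   59   37   26   34   65 
107  57   48   33   24   23   38   76  118  142  147  133   99   57   30   23   28   41   49   48   38   27   28   45   81 
108  45   40   30   22   23   35   71  117  143  150  142  114   70   36   24   25   30   32   31   28   24   32   55   90 
109  36   32   26   23   23 
[... 2122 characters left out ...]
  101o 104o 103o  99o  84o  66o  52   45   41   39   40   39   41   52   73   87 
127  92o  74   59   58   64   76   89  102  105o 102o  98o  94o  84o  75o  67   56   47   41   40   39   39   47   70   83 
128 104o  83o  64   58   59   75  102  126  128  117  112o 107o  99   93   90   76   56   43   41   40   39   49   76   97 
129 111o  87o  70   60   60   81  124  159  162  152  147  141  126  117  109   89   62   44   39   39   40   51   83  111 
130 118o  88o  73o  65   63   90  141  178  189  182  175  161  141  128  117   93   63   44   40   39   39   51   82  115 
131 122o  91o  76o  68   66   95  148  185  198  194  180  157  138  129  119   92   61   43   39   39   40   48   75  110
```

>>> move_arm(rows=[0.1, 0, 0.5, 0, 0.2, 0, 1, 0, 0.3, 0, 1.5, 0, 0.3, 0, 1.8, 0, 0.3, 0, 1.8, 0])

```text
clock: 13.3
tcp_pos: [0.4357, 0.289, 0.2993]
orientation: [-2.698, -1.609, -0.001]
contact_force: [0.4, 0.8, -0.7]
grip_width: 0.0164
gripper_force: 108.8
```

>>> move_arm(rows=[0.2, 0, 0.2, 0, 0.4, 0, 0.4, 0, 0.6, 0, 0.6, 0, 0.6, 0, 0.6, 0])

```text
clock: 13.8
tcp_pos: [0.4385, 0.2943, 0.2932]
orientation: [-2.698, -1.609, -0.0]
contact_force: [0.9, 0.7, 1.2]
grip_width: 0.0161
gripper_force: 108.8
```

```bash
python3 -c "
from h import *
st()
b=r.grab_frame('side').astype(int)
print('      ',list(range(164,188)))
for y in range(108,124): print(y,' '.join('%3d%s'%(b[y,x].mean(),'o' if b[y,x,2]-b[y,x,0]>40 else ' ') for x in range(164,188)))
"
```

```text
t 13.8 tcp [0.4385 0.2943 0.2932] xyaw 61.61 tilt 0.01 j [-63.  11.  26. 107.  -6.  63. -63.] F [0.9 0.7 1.2] w 0.0161 gf 108.8
       [164, 165, 166, 167, 168, 169, 170, 171, 172, 173, 174, 175, 176, 177, 178, 179, 180, 181, 182, 183, 184, 185, 186, 187]
108 114  107   78   45   26   22   25   33   50   59   57   48   34   26   23   28   55  100  132  144  135  105   65   36 
109 102  109   88   52   29   23   28   51   82   99   97   80   54   33   23   25   49   90  122  131  117   85   49   28 
110  75   91   82   54   30   23   30   62  104  128  129  109   74   40   24   25   42   75  103  106   88   59   35   27 
111  51   68   66   49   30   23   28   65  111  136  138  119   82   44   25   23   33   56   76   75   59   40   28   32 
112  44   52   51   40   27   21   28   62  106  128  128  108   76   43   25   21   26   38   49   47   39   29   26   45 
113  40   45   43   33   25   21   27   56   93  111  109   94   71   47   27   20   23   29   34   34   30   26   32   67 
114  33   38   36   31   24   22   25   46   80  104  111  105   91   66   39   26   23   26   27   
[... 438 characters left out ...]
   63   96  129  137  128  111   82   55   36   33   42   64  112  163  192  204 
119  97  110  115  106   81   55   54   68   69   91  128  138  122  100   82   67   49   35   41   65  117  173  200  208 
120 100  114  122  115   92   65   64   77   72   84  122  137  126o 104   88   80   60   39   34   55  108  169  200  210 
121  89  105  114  112   95   69   65   78   72   72   99o 119o 117o 107o  95o  88   68   42   31   45   96  160  195  208 
122  76   88   98   99   89   67   63   77   74   63   77o 100o 112o 111o 102o  93   73   48   31   39   82  144  186  203 
123  68   70   77   83   81   65   58   72   73   62   70o  94o 110o 111o 102o  94   77   50   32   36   69  122  165  187
```

>>> move_arm(rows=[0.2, 0, 0.2, 0, 0.4, 0, 0.4, 0, 0.6, 0, 0.6, 0, 0.8, 0, 0.8, 0, 0.9, 0, 0.9, 0, 0.9, 0, 0.9, 0])

```text
clock: 14.6
tcp_pos: [0.4427, 0.3021, 0.2842]
orientation: [-2.698, -1.609, -0.0]
contact_force: [1.2, 1.1, 0.1]
grip_width: 0.0162
gripper_force: 108.8
```

```bash
python3 -c "
from h import *
st()
b=r.grab_frame('side')
o=r.get_obs();M=R.from_rotvec(o['orientation']).as_matrix();T=o['tcp_pos']
print(proj('side',T+M@[.055,0,.0124]))
x0,y0,k=150,85,12
cv2.imwrite('pics/d1.png',cv2.resize(b[y0:y0+50,x0:x0+50],None,fx=k,fy=k,interpolation=cv2.INTER_CUBIC))
"
```

```text
t 14.6 tcp [0.4427 0.3021 0.2842] xyaw 61.6 tilt 0.01 j [-63.  12.  26. 107.  -6.  62. -63.] F [1.2 1.1 0.1] w 0.0162 gf 108.8
[179.07864864 118.82368583]
```

>>> move_arm(rows=[0, 0.4, 0, 0, 0, 0.7, 0, 0, 0, 0.7, 0, 0])

```text
clock: 15.02
tcp_pos: [0.4479, 0.2999, 0.2845]
orientation: [-2.695, -1.61, 0.001]
contact_force: [-4.0, 4.3, 1.4]
grip_width: 0.0162
gripper_force: 109.5
```

>>> move_arm(rows=[0, -0.6, 0, 0, 0, -1.2, 0, 0, 0, -1.4, 0, 0, 0, -1.4, 0, 0])

```text
clock: 15.52
tcp_pos: [0.4373, 0.3051, 0.2847]
orientation: [2.699, 1.607, 0.003]
contact_force: [3.8, 0.2, 0.3]
grip_width: 0.0163
gripper_force: 108.8
```

Contact on both sides at ±7 mm, so the peg is inside the eye and centred. Re-centre and release.

>>> move_arm(rows=[0, 0.7, 0, 0, 0, 0.7, 0, 0, 0, 0.7, 0, 0])

```text
clock: 15.9
tcp_pos: [0.4427, 0.3017, 0.2842]
orientation: [2.699, 1.608, -0.001]
contact_force: [1.6, 0.3, 0.6]
grip_width: 0.0157
gripper_force: 108.9
```

>>> move_arm(rows=[0, 0, 0, 0, 0, 0, 0, 0, 0, 0, 0, 0, 0, 0, 0, 0, 0, 0, 0, 0, 0, 0, 0, 0], fingers=1)

```text
clock: 16.65
tcp_pos: [0.4427, 0.3019, 0.2843]
orientation: [-2.699, -1.608, -0.0]
contact_force: [-0.3, 0.1, -0.1]
grip_width: 0.0854
gripper_force: 0.0
```

>>> move_arm(rows=[0, 0, -2, 0, 0, 0, -5, 0, 0, 0, -9, 0, -3, 0, -12, 0, -8, 0, -12, 0, -13, 0, -12, 0, -13, 0, -12, 0])

```text
clock: 17.52
tcp_pos: [0.3801, 0.1845, 0.4048]
orientation: [-2.699, -1.603, -0.002]
contact_force: [0.3, 0.1, 0.5]
grip_width: 0.0855
gripper_force: 0.0
```

```bash
python3 -c "
from h import *
st()
a=r.grab_frame('top');b=r.grab_frame('side')
c=lambda i,x,y,w,h,k:cv2.resize(i[y:y+h,x:x+w],(w*k,h*k),interpolation=cv2.INTER_CUBIC)
cv2.imwrite('pics/raw_d2t.png',a);cv2.imwrite('pics/raw_d2s.png',b)
cv2.imwrite('pics/d2.png',np.vstack([np.hstack([c(b,150,95,100,75,4),c(a,90,200,100,75,4)]),np.hstack([c(a,335,180,80,56,5),c(b,235,270,80,56,5)])]))
"
```

```text
t 17.52 tcp [0.3801 0.1845 0.4048] xyaw 61.41 tilt 0.14 j [-64.  -7.  27. 109.   3.  77. -67.] F [0.3 0.1 0.5] w 0.0855 gf 0.0
```

View pics/d2.png

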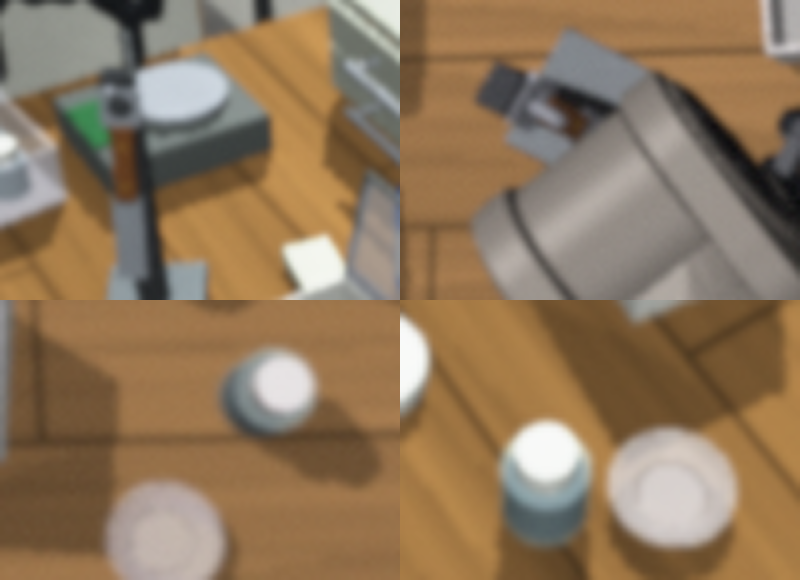

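The knife hangs by its eye on the peg. Both jars are visible: the far one's cap is at top px about (391,196), and the near one appears in the side view. Now I'll locate the caps by blob centroid.

```bash
cat >> h.py <<'E'
def blobs(im,x0,y0,x1,y1,th=175):
    g=im[y0:y1,x0:x1].astype(int); m=((g.min(2)>th)&(g.max(2)-g.min(2)<35)).astype('uint8')
    n,l,s,c=cv2.connectedComponentsWithStats(m)
    return [(round(c[i][0]+x0,1),round(c[i][1]+y0,1),int(s[i][4]),s[i][2:4].tolist()) for i in range(1,n) if s[i][4]>25]
E
python3 -c "
from h import *
a=cv2.imread('pics/raw_d2t.png');b=cv2.imread('pics/raw_d2s.png')
T=blobs(a,290,180,420,290);S=blobs(b,200,260,360,340)
for t in T: print('T',t,P('top',t[0],t[1],.062))
for t in S: print('S',t,P('side',t[0],t[1],.062))
"
```

```text
T (np.float64(311.6), np.float64(193.5), 1206, [44, 30]) [ 0.57314784 -0.14125791  0.062     ]
T (np.float64(391.1), np.float64(196.3), 101, [11, 12]) [ 0.5583026  -0.37838182  0.062     ]
T (np.float64(360.9), np.float64(247.7), 113, [12, 12]) [ 0.40809555 -0.27937048  0.062     ]
T (np.float64(317.2), np.float64(262.4), 340, [21, 20]) [ 0.36870818 -0.14909011  0.062     ]
S (np.float64(229.2), np.float64(282.0), 340, [22, 20]) [ 0.35574729 -0.18243862  0.062     ]
S (np.float64(263.9), np.float64(300.3), 135, [15, 12]) [ 0.40691432 -0.28161748  0.062     ]
S (np.float64(289.1), np.float64(307.6), 366, [23, 21]) [ 0.45155909 -0.3351183   0.062     ]
S (np.float64(330.6), np.float64(301.4), 132, [15, 12]) [ 0.5564196  -0.38029352  0.062     ]
```

>>> move_arm(rows=[-4.1, 4.25, 2, 6, -8.2, 8.5, 4, 12, -12.3, 12.7, 6, 18, -16.4, 17, 8, 24, -20.5, 21.2, 11, 30, -24.6, 25.5, 14, 36, -28.7, 29.7, 17, 42, -32.8, 34, 20, 48, -36.9, 38.2, 22, 54, -41, 42.5, 22.5, 57.7], newtons=40)

```text
clock: 18.88
tcp_pos: [0.5577, -0.365, 0.1773]
orientation: [-3.138, -0.107, 0.006]
contact_force: [1.8, -0.1, 1.2]
grip_width: 0.0855
gripper_force: 0.0
```

```bash
python3 -c "
from h import *
st([.557,-.379,.036])
a=r.grab_frame('top');b=r.grab_frame('side')
for t in blobs(a,345,180,420,290): print('T',t,P('top',t[0],t[1],.062))
for t in blobs(b,240,260,360,340): print('S',t,P('side',t[0],t[1],.062))"
```

```text
t 18.88 tcp [ 0.5577 -0.365   0.1773] xyaw 3.92 tilt 0.22 j [ -5.  39.  50.  96. -34.  61. -30.] F [ 1.8 -0.1  1.2] w 0.0855 gf 0.0
shift cm [-0.11  1.41 14.13]
S (np.float64(264.0), np.float64(300.8), 158, [17, 15]) [ 0.40632615 -0.28300118  0.062     ]
S (np.float64(288.9), np.float64(307.4), 416, [25, 22]) [ 0.45145259 -0.33436871  0.062     ]
S (np.float64(330.5), np.float64(301.8), 153, [17, 13]) [ 0.55540903 -0.38105317  0.062     ]
```

>>> move_arm(rows=[0, 0, 0, 0, 0, 0, 0, 0])

```text
clock: 19.23
tcp_pos: [0.5572, -0.3627, 0.1804]
orientation: [-3.139, -0.111, 0.0]
contact_force: [0.7, 0.6, -0.4]
grip_width: 0.0853
gripper_force: 0.0
```

```bash
python3 -c "
from h import *
st([.557,-.379,.036])"
```

```text
t 19.23 tcp [ 0.5572 -0.3627  0.1804] xyaw 4.06 tilt 0.06 j [ -5.  39.  50.  96. -33.  61. -30.] F [ 0.7  0.6 -0.4] w 0.0853 gf 0.0
shift cm [-0.13  1.64 14.44]
```

>>> move_arm(rows=[-0.1, 1.6, 0, 0, -0.1, 1.6, 4, 0, -0.1, 1.6, 8, 0, -0.1, 1.6, 11, 0, -0.1, 1.6, 13, 0, -0.1, 1.6, 14.4, 0, -0.1, 1.6, 14.4, 0])

```text
clock: 20.1
tcp_pos: [0.5562, -0.3806, 0.0365]
orientation: [-3.139, -0.107, 0.001]
contact_force: [0.1, -0.8, 0.2]
grip_width: 0.0854
gripper_force: 0.0
```

>>> move_arm(rows=[0, 0, 0, 0, 0, 0, 0, 0, 0, 0, 0, 0, 0, 0, 0, 0], fingers=0.3)

```text
clock: 20.6
tcp_pos: [0.5569, -0.3812, 0.0381]
orientation: [3.139, 0.107, 0.003]
contact_force: [-0.1, 0.9, 6.4]
grip_width: 0.0485
gripper_force: 41.5
```

```bash
python3 -c "
from h import *
st([.557,-.379,.036])"
```

```text
t 20.6 tcp [ 0.5569 -0.3812  0.0381] xyaw 3.9 tilt 0.11 j [  2.  49.  42.  99. -42.  49. -24.] F [-0.1  0.9  6.4] w 0.0485 gf 41.5
shift cm [ 0.02 -0.22  0.21]
```

>>> move_arm(rows=[0, 0, -3, 0, 0, 0, -8, 0, 0, 0, -13, 0, 0.3, -3, -15, 0, 0.8, -8, -15, 0, 1.3, -13, -15, 0, 1.8, -18, -15, 0, 2.3, -23, -15, 0, 2.9, -28, -15, 0, 3.4, -33, -15, 0], newtons=60)

```text
clock: 21.85
tcp_pos: [0.5676, -0.0474, 0.187]
orientation: [-3.139, -0.107, -0.001]
contact_force: [0.6, -0.2, -0.8]
grip_width: 0.048
gripper_force: 62.0
```

>>> move_arm(rows=[0.5, -5, 0, 0, 1, -10, 0, 0, 1.5, -15, 0, 0, 2, -20, 0, 0, 2.4, -23.6, 0, 0, 2.4, -23.6, 0, 0, 2.4, -23.6, 0, 0])

```text
clock: 22.72
tcp_pos: [0.5756, 0.187, 0.1869]
orientation: [3.139, 0.106, -0.0]
contact_force: [0.7, -0.1, -0.8]
grip_width: 0.0478
gripper_force: 62.0
```

```bash
python3 -c "
from h import *
st([.576,.187,.043])
a=r.grab_frame('top');b=r.grab_frame('side')
for t in blobs(a,345,180,420,290): print('T',t,P('top',t[0],t[1],.062))
for t in blobs(b,240,260,360,340): print('S',t,P('side',t[0],t[1],.062))"
```

```text
t 22.73 tcp [0.5756 0.187  0.1869] xyaw 3.85 tilt 0.04 j [-63.  35.  55. 105. -33.  58. -80.] F [ 0.7 -0.1 -0.8] w 0.0478 gf 62.0
shift cm [ 4.000e-02 -1.000e-02  1.439e+01]
T (np.float64(370.0), np.float64(228.7), 162, [15, 16]) [ 0.46324004 -0.30944761  0.062     ]
T (np.float64(360.7), np.float64(247.6), 119, [12, 12]) [ 0.40840401 -0.27879867  0.062     ]
S (np.float64(263.9), np.float64(300.3), 136, [15, 12]) [ 0.40691432 -0.28161748  0.062     ]
S (np.float64(289.0), np.float64(307.5), 378, [24, 21]) [ 0.45150585 -0.33474358  0.062     ]
```

>>> move_arm(rows=[0, 0, 4, 0, 0, 0, 8, 0, 0, 0, 11, 0, 0, 0, 13, 0, 0, 0, 14, 0, 0, 0, 14.4, 0, 0, 0, 14.4, 0])

```text
clock: 23.7
tcp_pos: [0.5762, 0.1879, 0.0434]
orientation: [-3.139, -0.107, -0.001]
contact_force: [0.2, -0.1, -0.3]
grip_width: 0.0483
gripper_force: 62.1
```

```bash
python3 -c "
from h import *
st([.576,.187,.043])"
```

```text
t 23.7 tcp [0.5762 0.1879 0.0434] xyaw 3.89 tilt 0.06 j [-55.  44.  45. 109. -44.  45. -72.] F [ 0.2 -0.1 -0.3] w 0.0483 gf 62.1
shift cm [-0.03  0.09  0.04]
```

>>> move_arm(rows=[0, 0, 0.1, 0, 0, 0, 0.1, 0])

```text
clock: 23.95
tcp_pos: [0.576, 0.1881, 0.0423]
orientation: [-3.139, -0.107, -0.001]
contact_force: [-0.4, -0.6, 0.2]
grip_width: 0.0479
gripper_force: 62.1
```

>>> move_arm(rows=[0, 0, 0, 0, 0, 0, 0, 0, 0, 0, 0, 0, 0, 0, -1.5, 0, 0, 0, -5, 0, 0, 0, -10, 0, 0, 0, -15, 0, 0, 0, -15, 0], fingers=0.75)

```text
clock: 24.95
tcp_pos: [0.5783, 0.1878, 0.1967]
orientation: [-3.137, -0.105, -0.011]
contact_force: [-0.5, 0.5, -0.5]
grip_width: 0.0639
gripper_force: 0.0
```

```bash
python3 -c "
from h import *
st([.407,-.280,.036])
a=r.grab_frame('top');b=r.grab_frame('side')
for t in blobs(b,200,130,290,240,205): print('S case',t,P('side',t[0],t[1],.066))
for t in blobs(b,240,260,360,340): print('S',t,P('side',t[0],t[1],.062))"
```

```text
t 24.95 tcp [0.5783 0.1878 0.1967] xyaw 3.85 tilt 0.45 j [-63.  34.  56. 104. -33.  59. -80.] F [-0.5  0.5 -0.5] w 0.0639 gf 0.0
shift cm [-20.35  45.57  15.8 ]
S case (np.float64(228.6), np.float64(160.7), 127, [14, 13]) [0.61833536 0.29014919 0.066     ]
S case (np.float64(232.4), np.float64(179.1), 52, [10, 7]) [0.57719556 0.18792209 0.066     ]
S case (np.float64(244.1), np.float64(200.5), 54, [23, 11]) [0.55610636 0.06946624 0.066     ]
S case (np.float64(274.3), np.float64(223.4), 780, [36, 33]) [ 0.58455607 -0.07247702  0.066     ]
S (np.float64(263.9), np.float64(300.4), 137, [15, 13]) [ 0.40675112 -0.28186576  0.062     ]
S (np.float64(289.1), np.float64(307.5), 375, [24, 21]) [ 0.45172959 -0.33488535  0.062     ]
```

>>> move_arm(rows=[-2, 4.5, 0, 0, -4, 9, 0, 0, -6, 13.5, 0, 0, -8, 18, 0, 0, -10, 22.5, 0, 0, -12, 27, 0, 0, -14, 31.5, 0, 0, -16, 36, 0, 0, -18, 40.3, 0, 0, -20, 44.8, 0, 0], fingers=1, newtons=40)

```text
clock: 26.3
tcp_pos: [0.4053, -0.2732, 0.1909]
orientation: [-3.139, -0.107, 0.003]
contact_force: [0.7, -0.1, -0.4]
grip_width: 0.0855
gripper_force: 0.0
```

>>> move_arm(rows=[-0.3, 0.8, 0, 0, -0.3, 0.8, 0, 0])

```text
clock: 26.55
tcp_pos: [0.4035, -0.2806, 0.1912]
orientation: [-3.139, -0.104, 0.002]
contact_force: [0.3, 0.7, 0.6]
grip_width: 0.0856
gripper_force: 0.0
```

```bash
python3 -c "
from h import *
st([.407,-.280,.036])
b=r.grab_frame('side')
for t in blobs(b,240,260,360,340): print('S',t,P('side',t[0],t[1],.062))"
```

```text
t 26.55 tcp [ 0.4035 -0.2806  0.1912] xyaw 3.81 tilt 0.09 j [-20.  22.  59. 119. -25.  52. -33.] F [0.3 0.7 0.6] w 0.0856 gf 0.0
shift cm [ 0.37 -0.03 15.52]
S (np.float64(263.9), np.float64(300.5), 141, [15, 13]) [ 0.40658799 -0.28211393  0.062     ]
S (np.float64(288.9), np.float64(307.4), 388, [24, 21]) [ 0.45145259 -0.33436871  0.062     ]
```

>>> move_arm(rows=[0.4, 0.1, 4, 0, 0.4, 0.1, 8, 0, 0.4, 0.1, 12, 0, 0.4, 0.1, 14.3, 0, 0.4, 0.1, 15.5, 0, 0.4, 0.1, 15.5, 0, 0.4, 0.1, 15.5, 0])

```text
clock: 27.48
tcp_pos: [0.4089, -0.2815, 0.0376]
orientation: [3.139, 0.108, 0.002]
contact_force: [0.1, -0.1, -0.0]
grip_width: 0.0852
gripper_force: 0.0
```

>>> move_arm(rows=[0, 0, 0, 0, 0, 0, 0, 0, 0, 0, 0, 0, 0, 0, 0, 0], fingers=0.3)

```text
clock: 27.98
tcp_pos: [0.4086, -0.2816, 0.0376]
orientation: [-3.139, -0.107, -0.002]
contact_force: [-1.3, 1.6, 7.8]
grip_width: 0.0485
gripper_force: 40.1
```

```bash
python3 -c "
from h import *
st([.5815,.107,.186])"
```

```text
t 27.98 tcp [ 0.4086 -0.2816  0.0376] xyaw 3.89 tilt 0.07 j [ -4.  36.  41. 124. -43.  35. -18.] F [-1.3  1.6  7.8] w 0.0485 gf 40.1
shift cm [ 19.91 -37.6  -14.81]
```

>>> move_arm(rows=[0, 0, -3, 0, 0, 0, -8, 0, 0, 0, -13, 0, 1.5, -2.8, -15, 0, 4, -7.6, -15, 0, 6.5, -12.3, -15, 0, 9, -17, -15, 0, 11.5, -21.7, -15, 0, 14, -26.4, -15, 0, 16.5, -31.2, -15, 0], newtons=60)

```text
clock: 29.22
tcp_pos: [0.5519, 0.0426, 0.1869]
orientation: [-3.139, -0.106, -0.0]
contact_force: [0.8, -0.2, 0.1]
grip_width: 0.0479
gripper_force: 62.6
```

>>> move_arm(rows=[2, -4, 0, 0, 3.4, -6.4, 0, 0, 3.4, -6.4, 0, 0, 3.4, -6.4, 0, 0])

```text
clock: 29.72
tcp_pos: [0.5807, 0.106, 0.1868]
orientation: [3.139, 0.105, -0.001]
contact_force: [-0.3, 0.0, -1.2]
grip_width: 0.0482
gripper_force: 62.6
```

```bash
python3 -c "
from h import *
st([.581,.107,.042])"
```

```text
t 29.73 tcp [0.5807 0.106  0.1868] xyaw 3.82 tilt 0.04 j [-56.  33.  56. 107. -33.  58. -72.] F [-0.3  0.  -1.2] w 0.0482 gf 62.6
shift cm [ 0.05 -0.11 14.48]
```

>>> move_arm(rows=[0, 0, 4, 0, 0, 0, 8, 0, 0, 0, 11, 0, 0, 0, 13, 0, 0, 0, 14, 0, 0, 0, 14.5, 0, 0, 0, 14.5, 0])

```text
clock: 30.6
tcp_pos: [0.5818, 0.107, 0.0425]
orientation: [-3.14, -0.106, -0.002]
contact_force: [0.4, 0.3, -0.4]
grip_width: 0.048
gripper_force: 63.0
```

>>> move_arm(rows=[0, 0, 0, 0, 0, 0, 0, 0, 0, 0, 0, 0, 0, 0, -1.5, 0, 0, 0, -5, 0, 0, 0, -9, 0, 0, 0, -13, 0, 0, 0, -13, 0], fingers=0.7)

```text
clock: 31.6
tcp_pos: [0.5833, 0.1069, 0.1757]
orientation: [-3.138, -0.106, -0.009]
contact_force: [0.4, -0.6, -0.2]
grip_width: 0.0601
gripper_force: 0.0
```

>>> move_arm(rows=[-4, 0, -4, 0, -8, 0, -9, 0, -12, 0, -13, 0, -12, 0, -13, 0])

```text
clock: 32.1
tcp_pos: [0.4604, 0.0994, 0.3025]
orientation: [-3.137, -0.109, 0.001]
contact_force: [-0.0, -0.5, -0.2]
grip_width: 0.0594
gripper_force: 0.0
```

```bash
python3 -c "
from h import *
st()
a=r.grab_frame('top');b=r.grab_frame('side')
for t in blobs(b,200,130,290,240,205): print('S case',t,P('side',t[0],t[1],.066))
c=lambda i,x,y,w,h,k:cv2.resize(i[y:y+h,x:x+w],(w*k,h*k),interpolation=cv2.INTER_CUBIC)
cv2.imwrite('pics/d3.png',np.hstack([c(a,150,110,100,120,4),c(b,190,120,100,120,4)]))"
```

```text
t 32.1 tcp [0.4604 0.0994 0.3025] xyaw 3.98 tilt 0.19 j [-88.  10.  79. 115. -11.  64. -91.] F [-0.  -0.5 -0.2] w 0.0594 gf 0.0
S case (np.float64(228.6), np.float64(160.7), 126, [14, 13]) [0.61833536 0.29014919 0.066     ]
S case (np.float64(232.4), np.float64(179.1), 51, [10, 7]) [0.57719556 0.18792209 0.066     ]
S case (np.float64(243.8), np.float64(192.0), 46, [9, 7]) [0.57714995 0.10651719 0.066     ]
S case (np.float64(274.5), np.float64(223.4), 761, [35, 33]) [ 0.58510262 -0.07282185  0.066     ]
```

View pics/d3.png

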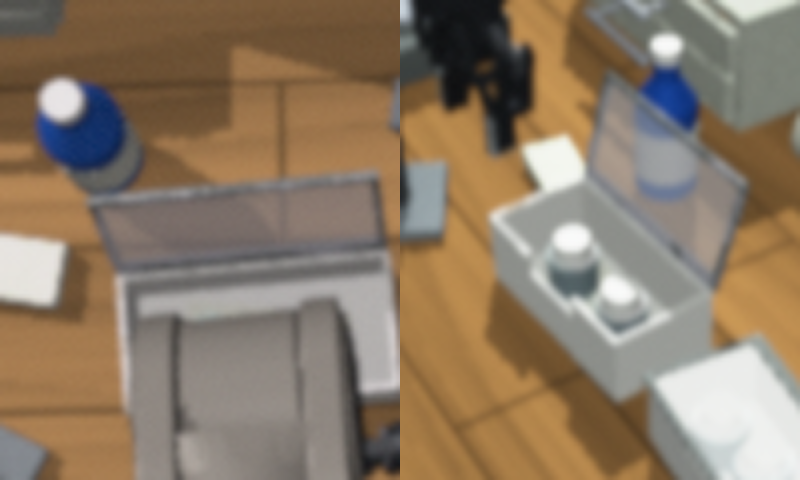

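Both jars stand upright in the case and the lid is wide open. Now close the fingers and reach over behind the lid.

>>> move_arm(rows=[5, -0.2, 0, 0, 10, -0.4, 0, 0, 15, -0.6, 0, 0, 20, -0.8, 0, 0, 24.1, -1, 0, 0, 24.1, -1, 0, 0, 24.1, -1, 4, 0, 24.1, -1, 4, 0], fingers=0)

```text
clock: 33.2
tcp_pos: [0.6989, 0.1251, 0.2578]
orientation: [3.14, 0.105, -0.012]
contact_force: [-0.1, 0.5, 0.7]
grip_width: -0.0001
gripper_force: 0.0
```

```bash
python3 -c "
from h import *
st([.70,.125,.164])
print(tri((172.5,160.3),(241.5,137.5)),tri((244.5,154),(275.8,165.8)))"
```

```text
t 33.2 tcp [0.6989 0.1251 0.2578] xyaw 3.84 tilt 0.43 j [-47.  40.  54.  85. -33.  72. -75.] F [-0.1  0.5  0.7] w -0.0001 gf 0.0
shift cm [0.18 0.02 9.38]
[0.65811241 0.2528403  0.18173562] [0.67083968 0.05275909 0.18125365]
```

>>> move_arm(rows=[0, 0, 3, 0, 0, 0, 7, 0, 0, 0, 9.4, 0, 0, 0, 9.4, 0])

```text
clock: 33.7
tcp_pos: [0.7003, 0.1255, 0.1667]
orientation: [3.14, 0.107, -0.004]
contact_force: [-0.6, 0.0, 0.1]
grip_width: 0.0003
gripper_force: 0.0
```

>>> move_arm(rows=[-3, 0, 0, 0, -5.5, 0, -0.5, 0, -8, 0, -0.5, 0, -10, 0, 0, 0, -12, 0, 1.5, 0, -13.5, 0, 3.5, 0, -14.5, 0, 5.5, 0, -15.2, 0, 6.7, 0])

```text
clock: 34.7
tcp_pos: [0.5504, 0.1151, 0.1018]
orientation: [-3.139, -0.107, -0.003]
contact_force: [0.7, -0.2, 0.2]
grip_width: 0.0001
gripper_force: 0.2
```

```bash
python3 -c "
from h import *
st()"
```

```text
t 34.7 tcp [0.5504 0.1151 0.1018] xyaw 3.89 tilt 0.14 j [-55.  37.  50. 114. -39.  47. -68.] F [ 0.7 -0.2  0.2] w 0.0001 gf 0.2
```

>>> move_arm(rows=[0, 0, 0.4, 0, 0, 0, 0.8, 0, 0, 0, 1.0, 0, 0, 0, 1.0, 0])

```text
clock: 35.2
tcp_pos: [0.5505, 0.115, 0.092]
orientation: [-3.139, -0.106, -0.002]
contact_force: [-2.4, 0.6, 9.3]
grip_width: 0.0001
gripper_force: 4.7
```

```bash
python3 -c "
from h import *
st()"
```

```text
t 35.2 tcp [0.5505 0.115  0.092 ] xyaw 3.88 tilt 0.08 j [-54.  38.  49. 114. -40.  47. -68.] F [-2.4  0.6  9.3] w 0.0001 gf 4.7
```

>>> move_arm(rows=[0, 0, 0.2, 0, 0, 0, 0.2, 0, 0, 0, -1, 0, 0, 0, -6, 0, -4, 0, -12, 0, -8, 0, -16, 0, -8, 0, -16, 0])

```text
clock: 36.08
tcp_pos: [0.469, 0.1112, 0.2528]
orientation: [-3.134, -0.112, -0.003]
contact_force: [-0.3, 1.3, 1.1]
grip_width: 0.0001
gripper_force: 0.0
```

>>> move_arm(rows=[-2, 5, 0, 0, -3, 10, 0, 0, -3, 15, 0, 0, -3, 20, 0, 0, -3, 25, 0, 0, -3, 30, 0, 0, -3, 30, 0, 0])

```text
clock: 36.95
tcp_pos: [0.4591, -0.1981, 0.2508]
orientation: [3.137, 0.089, -0.0]
contact_force: [0.1, -0.2, -0.4]
grip_width: -0.0002
gripper_force: 0.0
```

Run:
```python
from h import *
st()
a0=cv2.imread('pics/raw_t1.png').astype(int);b0=cv2.imread('pics/raw_s1.png').astype(int)
a=r.grab_frame('top');b=r.grab_frame('side')
cv2.imwrite('pics/raw_e.png',a)
# difference with the first frames, per region: case edges, things left alone
for n,i,i0 in(('top',a.astype(int),a0),('side',b.astype(int),b0)):
    m=(np.abs(i-i0).max(2)>30).astype('uint8'); k,l,s,c=cv2.connectedComponentsWithStats(m)
    for q in sorted(range(1,k),key=lambda q:-s[q][4])[:14]:
        if s[q][4]>15: print(n,s[q].tolist(),P(n,c[q][0],c[q][1],.03).round(3))
# front-edge location of lid in the side/top picture then and now
for t in blobs(b,200,130,290,240,190): print('S',t)
C=[np.array([.5785,.1471,.076])+R.from_euler('z',3.7,degrees=True).apply([dx,0,0]) for dx in(-.055,)]
for i,nm in((a0,'then'),(a,'now')):
    u,v=proj('top',C[0]).round().astype(int); print(nm,i[v-8:v+9,u].mean(1).round(0))
u,v=proj('side',C[0]).round().astype(int)
for i,nm in((b0,'then'),(b,'now')): print(nm,i[v-12:v+13,u].mean(1).round(0))
```

```text
t 36.95 tcp [ 0.4591 -0.1981  0.2508] xyaw 3.27 tilt 0.19 j [-37.  19.  66. 115. -20.  59. -48.] F [ 0.1 -0.2 -0.4] w -0.0002 gf 0.0
top [245, 180, 166, 199, 10716] [ 0.322 -0.197  0.03 ]
top [0, 296, 85, 88, 3555] [0.125 0.714 0.03 ]
top [404, 280, 108, 104, 3254] [ 0.167 -0.595  0.03 ]
top [125, 344, 76, 40, 934] [0.074 0.312 0.03 ]
top [247, 366, 46, 18, 624] [ 0.045 -0.004  0.03 ]
top [196, 354, 62, 30, 409] [0.056 0.133 0.03 ]
top [239, 224, 31, 16, 309] [0.466 0.035 0.03 ]
top [286, 360, 22, 24, 206] [ 0.055 -0.084  0.03 ]
top [275, 234, 30, 16, 185] [ 0.433 -0.091  0.03 ]
top [131, 227, 13, 14, 96] [0.47 0.39 0.03]
top [116, 217, 14, 13, 77] [0.502 0.436 0.03 ]
top [373, 257, 9, 9, 58] [ 0.366 -0.332  0.03 ]
top [202, 197, 10, 8, 22] [0.561 0.174 0.03 ]
side [157, 54, 135, 179, 7806] [0.819 0.485 0.03 ]
side [89, 0, 113, 78, 3537] [0.825 1.772 0.03 ]
side [12, 0, 76, 105, 3461] [0.241 2.289 0.03 ]
side [9, 259, 46, 125, 2768] [-0.148 -0.018  0.03 ]
side [50, 103, 32, 180, 2634] [0.032 0.456 0.03 ]
side [62, 30, 47, 86, 1582] [0.367 1.54  0.03 ]
side [7, 162, 38, 71, 1235] [-0.
[... 230 characters left out ...]
 219, 27, 51, 467] [ 0.441 -0.049  0.03 ]
side [74, 198, 27, 31, 375] [0.076 0.327 0.03 ]
side [0, 58, 11, 62, 370] [-0.102  1.444  0.03 ]
S (np.float64(233.1), np.float64(178.4), 842, [34, 49])
S (np.float64(279.8), np.float64(230.6), 370, [23, 23])
then [208. 210. 210. 211. 206. 186. 146. 115.  98.  90.  84.  83.  83.  82.
  81.  80.  77.]
now [211. 212. 213. 213. 209. 188. 148. 113.  96.  88.  86.  85.  84.  84.
  83.  81.  79.]
then [233. 233. 233. 233. 233. 234. 235. 232. 222. 197. 168. 148. 144. 149.
 150. 145. 140. 138. 138. 138. 137. 136. 129. 118. 103.]
now [239. 238. 238. 239. 239. 239. 240. 237. 226. 200. 170. 153. 153. 159.
 159. 153. 149. 147. 147. 145. 146. 144. 137. 124. 110.]
```

```bash
python3 -c "
from bench import r
print(r.hand_in())"
```

```text
the job is handed in; nothing more can be done
None
```

The job is handed in, but no verdict came back: the lid of the empty case (the left one) was levered open with the knife, both loose jars stand upright inside it, its lid is shut again, and the knife hangs on the peg.

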